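# Prop the reading stand up on its sprung leg and stand the logbook on it

## Robot

A 6-joint arm with a two-finger parallel gripper is mounted at the origin on a cart in front of the work surface, level with it; the furniture and walls round the work are solid. World frame = base frame: x ahead of the robot, y to its left, z up, the work surface at z = 0. Lengths are in mm, angles in rad, forces in N, time in s.
With the tool pointing down it reaches from about 300 to 950 mm from the base axis. Payload 3.1 kg.
Tool frame: the origin (TCP) lies midway between the tips of the shut fingers; the grasp point (between the pads) lies 19 mm behind it; z points along the fingers, y is the line along which they close (so a half turn about z gives the same grasp; the last joint's range is limited). The gripper opens to 85 mm and grips with 20 to 120 N. Pads are 22 mm wide; open, the fingers measure 114 mm over their backs; the gripper's body (76 mm by 85 mm) begins 54 mm behind the grasp point. The pads swing forward as they close: fully open they stand 13 mm farther back than shut.
Start: joints at [-1.278, 0.308, 1.634, -0, 1.2, -0.07], TCP at [221.782, -584.333, 231.272] pointing down, gripper open.
Joint ranges: [-3.06, 3.06], [-0.79, 1.96], [0.05, 2.63], [-1.19, 4.34], [0.05, 2.64], [-2.94, 2.94]. Speed limits (rad/s): [2.79, 2.79, 3.14, 3.14, 3.14, 3.14].

## Interface

Orientations are given as a unit quaternion [x, y, z, w].
In Python, from bench import * gives the robot as it stands. The module is installed in compiled form; this text tells all that it offers.
- The arm moves only by the tool arm_command, never from a script. Its argument "commands" is a list of rows, each an object with "xyz": the shift along the tool's x, y, z in mm, a list of three; "dr": the turn, a rotation vector about the tool's x, y, z in degrees, a list of three; "hand": the finger opening in mm, from 0 to 85.4. In form: [{"xyz": [x, y, z], "dr": [ax, ay, az], "hand": hand}, ...]. A call has exactly 5 rows; each row shifts and turns the commanded pose from where the row before left it, along the tool's axes as they then stand; what a row does not reach is not made up. A row lasts 1/12 s, in which the tool goes at most 41.7 mm and 7.16 degrees, less where a joint would pass 70% of its speed; a pose out of reach is approached as far as the arm can. A call is refused whole if a number of a shift passes 41.7 or a number of a turn 7.16, either way. A call with a gripper value outside its range is refused whole. The fingers move at their own pace and stop on an object; "newtons" is the grip in N (left out, the last holds). Time passes only in rows, so rows that do not move let the fingers close, or fill a call up. It gives the time, the measured TCP pose, the force, the opening and the grip force at its end, in the units of the state.
- get_obs(): the state, without advancing time (a new reading comes with each control period).
- snapshot(name): name is "scene" or "top"; returns the picture (480x640x3 uint8, red, green, blue); there is no depth.
- calibration(name): a dict with "intrinsics" (3x3 intrinsics, pixels), "R" (3x3) and "t" (3): a world point X has camera coordinates R X + t. Camera axes: x right, y down, z forward; pixel columns grow to the right and rows downward; lengths in mm; the calibration is good to about 2 mm. A picture is of the moment at which its call begins. calibration takes no time and is no camera call.
- job_done(): hands the job in; it is judged then, once.
The state is a dict: "time": time; "joints": joint angles; "qvel": joint speeds; "tau": joint torques, N m; "tcp_pos": TCP position; "orientation": TCP orientation; "wrist_force": force on the tool from outside, world axes, zero at the start; "wrist_torque": the same for the moment, N m; "grip_width": finger opening in mm; "grip_force": force on a finger pad.
Only numpy, scipy, OpenCV 4.12 (cv2) and the standard library are available. Lean on these libraries where they do the work, as an engineer would, in place of code of your own. Each camera call takes 0.05 s, during which the arm holds its last target. There are 200 camera calls.

## Task

Put the reading stand up to its steep reading position: push the hand grip of its prop leg towards the front of the stand until the leg snaps past centre and locks against its stops, with the board standing on it. Then take the logbook out of the file rack and stand it upright on the board's ledge, in the middle, its cover flat against the board. Leave the calculator in the rack and the other things on the bench where they are.

Things in the scene. Friction and masses are not known exactly. Their poses are not given: they have to be found in the camera images.
- leg (a joint): Prop leg's angle (rad) about its pivot. 0 = folded: it leans back, 65 deg above level, board at a low slope of 30 deg on its rollers. Grows as its top swings up and over to the stand's front (-x); end stop 1.66. A spring pushes it back to 0 until dead centre at about 1.37, then on to the stop, where it stays locked. It lifts the board as it goes; its grip needs 4 to 7 N.
- board (a joint): Angle (rad) by which the board is raised from its low slope of 30 degrees: 0 with the leg folded, at most 0.485 on the way, 0.43 (a slope of 55 degrees) standing on the locked leg. The board is hinged at its lower front edge and only lies on the leg's rollers.
- leg_pivot (a point): Point on the leg's pivot axis, midway across the stand, 22 mm above the bench; axes of the stand: x from its front (ledge side, nearer the robot) to its back, y to its left along the pivot, z up. The stand is a grey steel frame fixed to the bench; in this frame it covers x -131 to +19 mm, y -90 to +90 mm; the board's hinge axis is at x = -113 mm, z = 0.
- leg_grip (a point): Middle of the leg's grey hand grip: a bar 18 mm thick, 70 mm long along the stand's y, out to the left of the stand, 60 mm from the board's left edge, 90 mm from the pivot axis and 150 mm to the left of leg_pivot. Leg folded: 38 mm behind the pivot, 104 mm above the bench; locked: 85 mm in front of it, 53 mm above the bench.
- board_mid (a point): Point on the board's face where the middle of the logbook's back belongs; moves with the board. x up the slope, y to the stand's left, z out of the face. Aluminium frame 190 mm long, 180 wide, 4 thick, this point 113 mm up from its hinge axis; its top is a notch for fingers, 120 mm wide and 35 deep. Ledge: square to the face, 105 mm down the slope, 27 mm deep to a lip 8 mm high.
- logbook_mid (a point): Centre of the dark blue hard-cover logbook, 210 x 152 x 16 mm, about 0.24 kg, on end in one slot of the rack. x along its 210 mm length (straight up in the rack), y along its 152 mm width towards the spine (which faces the robot in the rack), z through its thickness.
- rack: Dark sheet-steel file rack fixed to the bench, 165 mm deep (its x, front to back), 86 mm wide (its y), with four upright dividers to 87 mm height that leave three slots, each 24 mm wide and 26 mm apart; slot floor 3 mm above the bench. Origin at the centre of its underside. The logbook stands in one of the slots.
- calculator: Pocket calculator 125 x 70 x 13 mm, on end in another slot of the rack; origin in the middle of its back. To be left there.
- lab_timer: White wedge-shaped countdown timer, 69 x 70 x 34 mm, on the bench; origin at the centre of its underside. Bystander.
- beaker_2: Small clear beaker, 50 mm wide and 62 mm high, on the bench; origin at the centre of its underside. Bystander.
- weight_1: Steel balance weight, 24 mm wide, 30 mm high, on the bench; origin at the centre of its underside. Bystander.
- petri_dish: Shallow clear dish with tablets, 65 mm wide, 13 mm high, on the bench; origin at the centre of its underside. Bystander.

How it is judged:
By the outcome, as a careful person would: the job done as asked, in the order asked, and still so for the second after the job is handed in, with the robot touching nothing.
It also fails if it takes over 56 s, if anything falls off the work surface, if the arm or the gripper's body presses on something with over 40 N, if the wrist force passes 120 N, or if a joint passes its speed limit or range.

## Working session

There is one attempt and no reset: what is moved stays moved. The work goes in short steps, Python scripts to look and compute and a tool call to move; the robot and the scene stay as the last step left them, time stands still between calls to the robot, and variables do not carry over. Pictures are saved under pics/ and viewed, at most 11 in all, crops included, and the job is handed in when it is done.

Besides the shell and the picture viewer there is one more tool, called after "Call:" as a command line: name --argument value ..., lists and objects as JSON in quotes. arm_command: Moves the arm, as the interface text tells. Its arguments: {"type":"object","properties":{"commands":{"type":"array","items":{"type":"object","properties":{"xyz":{"type":"array","items":{"type":"number"}},"dr":{"type":"array","items":{"type":"number"}},"hand":{"type":"number"}}}},"newtons":{"type":"number"}},"required":["commands"]}

```bash
mkdir -p pics; python3 - <<'E'
from bench import *
import cv2,numpy as np
np.set_printoptions(precision=4,suppress=True)
for n in("scene","top"):
    cv2.imwrite(f"pics/{n}0.png",snapshot(n)[:,:,::-1]); c=calibration(n); print(n,c["intrinsics"],c["R"],c["t"])
print(get_obs())
E
```

```text
scene [[436.0095   0.     323.3155]
 [  0.     436.0095 248.41  ]
 [  0.       0.       1.    ]] [[ 0.7488 -0.6627 -0.0087]
 [-0.4509 -0.4998 -0.7395]
 [ 0.4857  0.5577 -0.6731]] [-330.3758  425.1725  578.4783]
top [[537.2264   0.     322.5234]
 [  0.     537.2264 243.6655]
 [  0.       0.       1.    ]] [[-0.0274 -0.9995 -0.0127]
 [-0.9903  0.0289 -0.1356]
 [ 0.1359  0.0089 -0.9907]] [ 185.8249  595.0381 1127.8407]
{'time': 0.1, 'joints': array([-1.2777,  0.3089,  1.6351,  0.    ,  1.1997, -0.0697]), 'qvel': array([-0.0001, -0.0014, -0.0019,  0.0008, -0.0007,  0.0007]), 'tau': array([ -0.0015, -41.641 , -27.7645,  -0.0001,   0.004 ,   0.    ]), 'tcp_pos': array([ 221.5506, -583.6033,  230.142 ]), 'orientation': array([ 0.9836,  0.1804, -0.0001, -0.001 ]), 'wrist_force': array([ 0.8717,  1.07  , -0.8471]), 'wrist_torque': array([-0.0375,  0.0156, -0.0175]), 'grip_force': 0.0, 'grip_width': 85.26787545111527}
```

View pics/scene0.png

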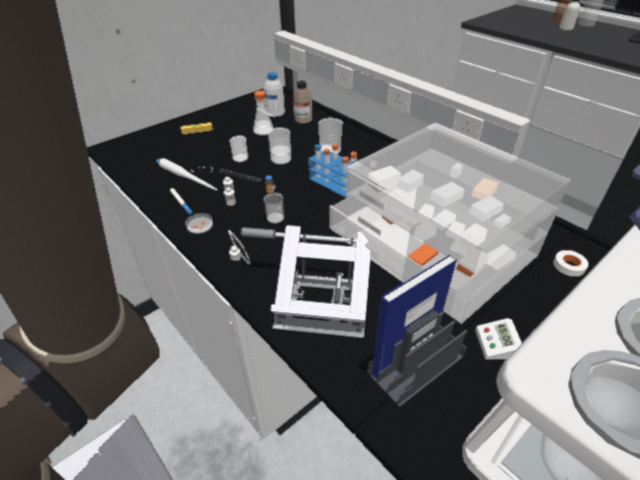

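View pics/top0.png

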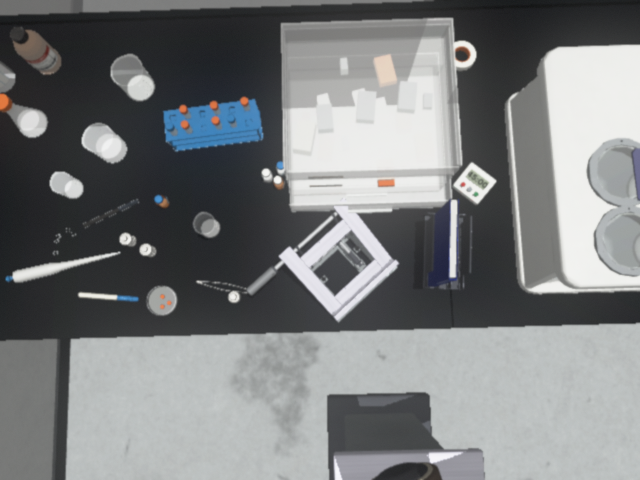

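Scene: the stand is at about (322,280), grip at (258,232), logbook at (415,315). Top: stand at (340,262), grip at (263,280), logbook's top edge at (452,243). I'll enlarge both.

```bash
python3 - <<'E'
import cv2
a=cv2.imread("pics/top0.png")[190:340,220:490]; cv2.imwrite("pics/topc.png",cv2.resize(a,(783,435),interpolation=cv2.INTER_CUBIC))
a=cv2.imread("pics/scene0.png")[210:410,220:480]; cv2.imwrite("pics/scenec.png",cv2.resize(a,(780,600),interpolation=cv2.INTER_CUBIC))
E
```

```text
(no output)
```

View pics/topc.png

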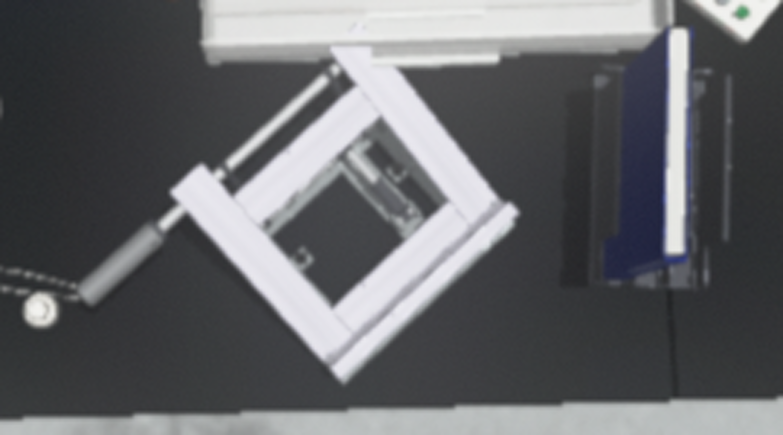

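View pics/scenec.png

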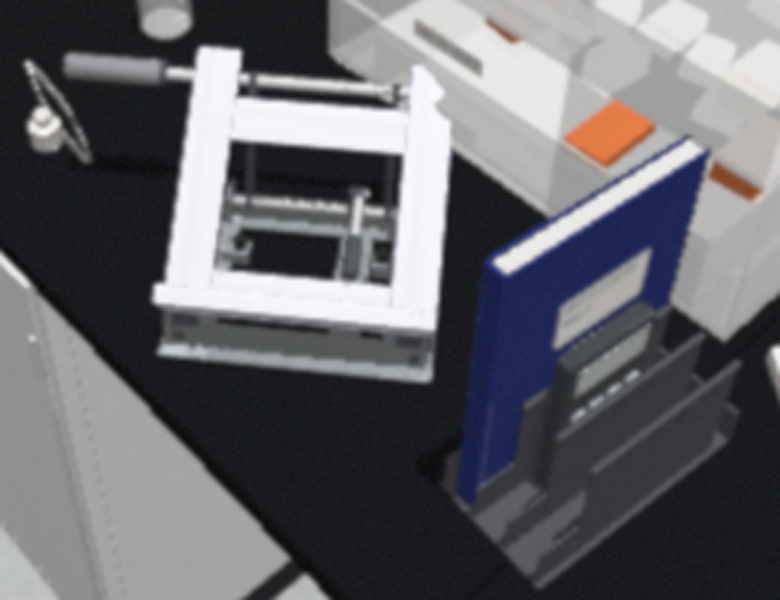

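Crops: grip from (88,295) to (157,235) in top; board's left rail end at (172,192), ledge ends at (345,381) and (518,211), book's top edge from (679,28) to (676,258). Triangulating these next.

```bash
cat > h.py <<'E'
from bench import *
import cv2,numpy as np
from scipy.spatial.transform import Rotation as R
np.set_printoptions(precision=3,suppress=True)
def proj(n,X):
    c=calibration(n); p=(c["intrinsics"]@(c["R"]@np.atleast_2d(X).T+c["t"][:,None])).T; return p[:,:2]/p[:,2:]
def tri(pt,ps):
    P=[(lambda c:c["intrinsics"]@np.c_[c["R"],c["t"]])(calibration(n)) for n in("top","scene")]
    x=cv2.triangulatePoints(*P,np.array(pt,float),np.array(ps,float))[:,0]; X=x[:3]/x[3]
    return X,np.linalg.norm(proj("top",X)-pt)+np.linalg.norm(proj("scene",X)-ps)
T=lambda u,v:(220+u/2.9-.3,190+v/2.9-.3)
S=lambda u,v:(220+u/3-.3,210+v/3-.3)
E
python3 - <<'E'
from h import *
for k,(a,b) in dict(gripL=((88,295),(66,66)),gripR=((157,235),(162,71)),railUL=((172,192),(198,47)),railUL_in=((205,165),(241,50)),railUR_in=((332,48),(415,67)),
  ledgeL=((345,381),(154,295)),ledgeR=((518,211),(435,323)),bookN=((676,258),(494,268)),bookF=((679,28),(700,146))).items():
    print(k,*tri(T(*a),S(*b)))
c=calibration
for n in("top","scene"): print(n,-c(n)["R"].T@c(n)["t"])
# cabinet top front corners (full pixels guess)
print(tri((289,208),(330,206)),tri((460,205),(452,310)))
E
```

```text
gripL [496.238 319.331 105.01 ] 1.771685593481076
gripR [538.971 268.805 107.205] 1.1068762818721969
railUL [566.13  257.249 121.493] 0.7998537674055657
railUL_in [584.686 233.498 122.889] 0.2014542099331727
railUR_in [665.776 142.579 118.623] 0.7201889692706933
ledgeL [432.802 139.29   64.655] 0.4045827012003037
ledgeR [552.522   8.481  58.682] 0.14220264226608553
bookN [504.192 -68.881 213.695] 1.2669389776624236
bookF [653.77  -81.278 209.35 ] 0.06556492691088722
top [ 441.072  158.581 1200.389]
scene [ 158.128 -329.047  700.914]
(array([663.516, 232.541, 136.046]), np.float64(2.552196719200581)) (array([ 658.127, -112.76 ,  107.152]), np.float64(9.961829269081177))
```

```bash
cat > fit.py <<'E'
from h import *
from scipy.optimize import least_squares
W=np.array([[517.6,294.1],[566.1,257.2],[584.7,233.5],[665.8,142.6],[432.8,139.3],[552.5,8.5]])
Y=np.array([150,90,60,-60,90,-90])
def res(p):
    c,s=np.cos(p[0]),np.sin(p[0]); ox,oy,a,b=p[1:]
    X=np.array([38,a,a,a,b,b])
    return (W-np.c_[ox+c*X-s*Y,oy+s*X+c*Y]).ravel()
r=least_squares(res,[.75,550,130,50,-115])
print(np.degrees(r.x[0]),r.x,r.fun)
yaw=r.x[0];O=r.x[1:3]
E
python3 - <<'E'
from fit import *
print(tri((288,174),(352,165)),tri((462,172),(478,265)))
ex=np.array([np.cos(yaw),np.sin(yaw)]);ey=np.array([-ex[1],ex[0]])
for n,x,y in(("gripfold",38,150),("behind",75,150),("griplock",-85,150),("finger lock",-60,150)): print(n,O+x*ex+y*ey)
o=get_obs(); print(R.from_quat(o["orientation"]).as_matrix(),o["tcp_pos"])
E
```

```text
41.298320681189956 [   0.721  587.95   156.44    49.285 -126.072] [ 0.099 -0.112  0.522  0.617 -0.678 -0.544  1.225 -1.29  -1.036 -1.551
 -0.132  2.88 ]
(array([713.304, 225.609, 219.688]), np.float64(5.9619312812901555)) (array([ 712.21 , -105.595,  175.303]), np.float64(5.8437395977035))
gripfold [517.501 294.212]
behind [545.299 318.631]
griplock [425.094 213.035]
finger lock [443.876 229.534]
[[ 0.935  0.355 -0.001]
 [ 0.355 -0.935  0.002]
 [ 0.    -0.002 -1.   ]] [ 221.551 -583.603  230.142]
```

Call:
arm_command --commands '[{"xyz": [0, 0, -6], "dr": [0, 0, -6.8], "hand": 0}, {"xyz": [0, 0, -6], "dr": [0, 0, -6.8], "hand": 0}, {"xyz": [0, 0, -6], "dr": [0, 0, -6.9], "hand": 0}, {"xyz": [18, -10, 0], "dr": [0, 0, 0], "hand": 0}, {"xyz": [33, -18, 0], "dr": [0, 0, 0], "hand": 0}]' --newtons 30

```text
time: 0.52
tcp_pos: [240.8, -532.1, 249.4]
orientation: [0.936, 0.351, -0.001, 0.001]
wrist_force: [0.6, 0.8, -0.5]
grip_width: 25.1
grip_force: 0.0
```

Call:
arm_command --commands '[{"xyz": [35, -19.4, 0], "dr": [0, 0, 0], "hand": 0}, {"xyz": [35, -19.4, 0], "dr": [0, 0, 0], "hand": 0}, {"xyz": [35, -19.4, 0], "dr": [0, 0, 0], "hand": 0}, {"xyz": [35, -19.4, 0], "dr": [0, 0, 0], "hand": 0}, {"xyz": [35, -19.4, 0], "dr": [0, 0, 0], "hand": 0}]'

```text
time: 0.93
tcp_pos: [309.1, -339.1, 248.7]
orientation: [0.936, 0.352, -0.0, -0.0]
wrist_force: [0.6, 0.4, 0.0]
grip_width: -0.1
grip_force: 0.0
```

Call:
arm_command --commands '[{"xyz": [35, -19.4, 0], "dr": [0, 0, 0], "hand": 0}, {"xyz": [35, -19.4, 0], "dr": [0, 0, 0], "hand": 0}, {"xyz": [35, -19.4, 0], "dr": [0, 0, 0], "hand": 0}, {"xyz": [35, -19.4, 0], "dr": [0, 0, 0], "hand": 0}, {"xyz": [35, -19.4, 0], "dr": [0, 0, 0], "hand": 0}]'

```text
time: 1.35
tcp_pos: [376.5, -150.9, 249.1]
orientation: [0.936, 0.352, 0.0, -0.0]
wrist_force: [1.7, -0.6, -0.1]
grip_width: 0.3
grip_force: 0.0
```

Call:
arm_command --commands '[{"xyz": [35, -19.4, 0], "dr": [0, 0, 0], "hand": 0}, {"xyz": [35, -19.4, 0], "dr": [0, 0, 0], "hand": 0}, {"xyz": [35, -19.4, 0], "dr": [0, 0, 0], "hand": 0}, {"xyz": [35, -19.4, 0], "dr": [0, 0, 0], "hand": 0}, {"xyz": [35, -19.4, 0], "dr": [0, 0, 0], "hand": 0}]'

```text
time: 1.77
tcp_pos: [444.0, 37.5, 249.1]
orientation: [0.936, 0.353, -0.0, 0.0]
wrist_force: [1.5, -0.4, -0.9]
grip_width: 0.1
grip_force: 0.0
```

Call:
arm_command --commands '[{"xyz": [35, -19.4, 0], "dr": [0, 0, 0], "hand": 0}, {"xyz": [35, -19.4, 0], "dr": [0, 0, 0], "hand": 0}, {"xyz": [35, -19.4, 0], "dr": [0, 0, 0], "hand": 0}, {"xyz": [35, -19.4, 0], "dr": [0, 0, 0], "hand": 0}, {"xyz": [35, -19.4, 0], "dr": [0, 0, 0], "hand": 0}]'

```text
time: 2.18
tcp_pos: [511.5, 225.8, 248.7]
orientation: [0.936, 0.353, -0.0, 0.0]
wrist_force: [0.9, -0.6, -0.3]
grip_width: 0.1
grip_force: 0.0
```

Call:
arm_command --commands '[{"xyz": [35, -19.4, 0], "dr": [0, 0, 0], "hand": 0}, {"xyz": [32, -20, 0], "dr": [0, 0, 0], "hand": 0}, {"xyz": [10, -8, 0], "dr": [0, 0, 0], "hand": 0}, {"xyz": [0, 0, 0], "dr": [0, 0, 0], "hand": 0}, {"xyz": [0, 0, 10], "dr": [0, 0, 0], "hand": 0}]'

```text
time: 2.6
tcp_pos: [538.9, 310.8, 240.4]
orientation: [0.936, 0.353, 0.001, 0.0]
wrist_force: [0.6, -0.2, 0.5]
grip_width: -0.2
grip_force: 0.0
```

Call:
arm_command --commands '[{"xyz": [0, 0, 28], "dr": [0, 0, 0], "hand": 0}, {"xyz": [0, 0, 28], "dr": [0, 0, 0], "hand": 0}, {"xyz": [0, 0, 28], "dr": [0, 0, 0], "hand": 0}, {"xyz": [0, 0, 6], "dr": [0, 0, 0], "hand": 0}, {"xyz": [0, 0, 0], "dr": [0, 0, 0], "hand": 0}]'

```text
time: 3.02
tcp_pos: [535.3, 307.2, 145.7]
orientation: [0.936, 0.352, -0.004, 0.001]
wrist_force: [-0.0, -0.1, 0.5]
grip_width: -0.2
grip_force: 0.0
```

```bash
python3 - <<'E'
from fit import *
p=get_obs()["tcp_pos"]; ex=np.array([np.cos(yaw),np.sin(yaw)]);ey=np.array([-ex[1],ex[0]])
print((p[:2]-O)@ex,(p[:2]-O)@ey,p[2])
a=snapshot("top")[190:340,220:490]; b=snapshot("scene")[160:310,180:450]
cv2.imwrite("pics/both1.png",cv2.resize(np.vstack([a,b])[:,:,::-1],(540,600)))
E
```

```text
41.298320681189956 [   0.721  587.95   156.44    49.285 -126.072] [ 0.099 -0.112  0.522  0.617 -0.678 -0.544  1.225 -1.29  -1.036 -1.551
 -0.132  2.88 ]
59.90517465128616 147.98701811680408 145.67685721731777
```

View pics/both1.png

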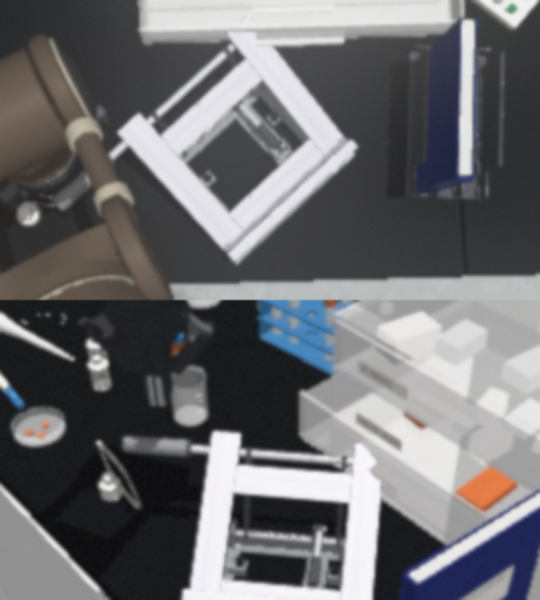

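The fingers at (155,390), lower half, hang behind the grip bar (155,447). They need to go about 17 mm further back before descending.

Call:
arm_command --commands '[{"xyz": [9, -2, 0], "dr": [0, 0, 0], "hand": 0}, {"xyz": [9, -3, 0], "dr": [0, 0, 0], "hand": 0}, {"xyz": [0, 0, 20], "dr": [0, 0, 0], "hand": 0}, {"xyz": [0, 0, 25], "dr": [0, 0, 0], "hand": 0}, {"xyz": [0, 0, 25], "dr": [0, 0, 0], "hand": 0}]'

```text
time: 3.53
tcp_pos: [551.5, 328.2, 81.7]
orientation: [0.936, 0.353, 0.004, -0.0]
wrist_force: [-0.6, 0.6, -0.2]
grip_width: -0.2
grip_force: 0.0
```

Call:
arm_command --commands '[{"xyz": [0, 0, 5], "dr": [0, 0, 0], "hand": 0}, {"xyz": [-5, 0, 0], "dr": [0, 0, 0], "hand": 0}, {"xyz": [-10, 0, 0], "dr": [0, 0, 0], "hand": 0}, {"xyz": [-10, 0, 0], "dr": [0, 0, 0], "hand": 0}, {"xyz": [-10, 0, 0], "dr": [0, 0, 0], "hand": 0}]'

```text
time: 3.95
tcp_pos: [525.2, 304.5, 77.8]
orientation: [0.936, 0.352, 0.005, -0.001]
wrist_force: [3.8, 4.1, 4.0]
grip_width: -0.5
grip_force: 2.5
```

Call:
arm_command --commands '[{"xyz": [-10, 0, 0], "dr": [0, 0, 0], "hand": 0}, {"xyz": [-10, 0, 0], "dr": [0, 0, 0], "hand": 0}, {"xyz": [-10, 0, 0], "dr": [0, 0, 0], "hand": 0}, {"xyz": [-10, 0, 2], "dr": [0, 0, 0], "hand": 0}, {"xyz": [-10, 0, 3], "dr": [0, 0, 0], "hand": 0}]'

```text
time: 4.37
tcp_pos: [487.1, 270.7, 72.5]
orientation: [0.936, 0.352, 0.004, -0.0]
wrist_force: [3.3, 3.5, 4.5]
grip_width: 0.3
grip_force: 0.0
```

Call:
arm_command --commands '[{"xyz": [-10, 0, 4], "dr": [0, 0, 0], "hand": 0}, {"xyz": [-10, 0, 5], "dr": [0, 0, 0], "hand": 0}, {"xyz": [-9, 0, 6], "dr": [0, 0, 0], "hand": 0}, {"xyz": [-8, 0, 7], "dr": [0, 0, 0], "hand": 0}, {"xyz": [-8, 0, 7], "dr": [0, 0, 0], "hand": 0}]'

```text
time: 4.78
tcp_pos: [450.6, 240.1, 40.9]
orientation: [0.936, 0.353, 0.001, -0.0]
wrist_force: [0.7, 3.8, 1.0]
grip_width: -0.4
grip_force: 0.0
```

```bash
cat > st.py <<'E'
from fit import *
o=get_obs();p=o["tcp_pos"]; ex=np.array([np.cos(yaw),np.sin(yaw)]);ey=np.array([-ex[1],ex[0]])
print("STAND",(p[:2]-O)@ex,(p[:2]-O)@ey,p[2],o["wrist_force"],o["time"])
E
python3 st.py|grep ST
```

```text
STAND -48.00930954347978 153.4737207163895 40.87919697571546 [0.655 3.764 0.976] 4.7833
```

Call:
arm_command --commands '[{"xyz": [-7, 0, 3], "dr": [0, 0, 0], "hand": 0}, {"xyz": [-7, 0, 3], "dr": [0, 0, 0], "hand": 0}, {"xyz": [-3, 0, 2], "dr": [0, 0, 0], "hand": 0}, {"xyz": [0, 0, 0], "dr": [0, 0, 0], "hand": 0}, {"xyz": [0, 0, 0], "dr": [0, 0, 0], "hand": 0}]'

```text
time: 5.2
tcp_pos: [443.2, 233.4, 32.6]
orientation: [0.936, 0.351, 0.008, -0.002]
wrist_force: [9.7, 16.7, -14.5]
grip_width: 0.2
grip_force: 10.4
```

```bash
python3 st.py|grep ST; python3 - <<'E'
from h import *
a=snapshot("top")[190:340,220:490]; b=snapshot("scene")[160:310,180:450]
cv2.imwrite("pics/both2.png",cv2.resize(np.vstack([a,b])[:,:,::-1],(540,600)))
E
```

```text
STAND -57.9653669856217 153.31449092288292 32.64308499961971 [  9.654  16.725 -14.525] 5.2
```

View pics/both2.png

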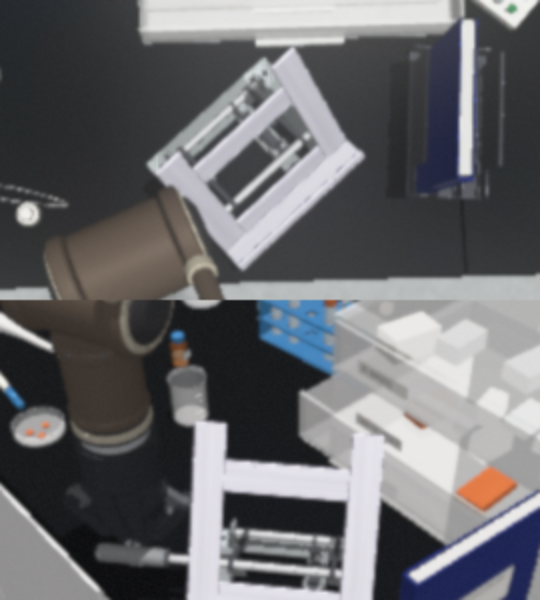

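Board is up: its rails rise to (210,425)/(368,435) and the leg is swung forward under it. The fingers press on the stop at about 20 N, so I'll back off and rise, turning on the way.

Call:
arm_command --commands '[{"xyz": [10, 0, 0], "dr": [0, 0, 0], "hand": 0}, {"xyz": [12, 0, 0], "dr": [0, 0, 0], "hand": 0}, {"xyz": [5, 0, -10], "dr": [0, 0, 0], "hand": 0}, {"xyz": [0, 0, -30], "dr": [0, 0, 0], "hand": 0}, {"xyz": [0, 0, -33], "dr": [0, 0, 0], "hand": 0}]'

```text
time: 5.72
tcp_pos: [454.5, 244.4, 103.3]
orientation: [0.936, 0.353, -0.005, 0.001]
wrist_force: [1.5, -0.4, 0.8]
grip_width: -0.4
grip_force: 0.0
```

Call:
arm_command --commands '[{"xyz": [0, 0, -35], "dr": [0, 0, 0], "hand": 0}, {"xyz": [0, 0, -35], "dr": [0, 0, -7], "hand": 0}, {"xyz": [0, 0, -35], "dr": [0, 0, -7], "hand": 0}, {"xyz": [0, 0, -35], "dr": [0, 0, -7], "hand": 0}, {"xyz": [0, 0, -35], "dr": [0, 0, -7], "hand": 0}]'

```text
time: 6.13
tcp_pos: [456.3, 245.0, 281.4]
orientation: [0.821, 0.571, -0.002, 0.0]
wrist_force: [1.2, -0.7, 0.6]
grip_width: -0.2
grip_force: 0.0
```

Call:
arm_command --commands '[{"xyz": [0, 0, 0], "dr": [0, 0, -7.1], "hand": 50}, {"xyz": [0, 0, 0], "dr": [0, 0, -7.1], "hand": 50}, {"xyz": [0, 0, 0], "dr": [0, 0, -7.1], "hand": 50}, {"xyz": [0, 0, 0], "dr": [0, 0, -7.1], "hand": 50}, {"xyz": [0, 0, 0], "dr": [0, 0, -7.1], "hand": 50}]'

```text
time: 6.55
tcp_pos: [456.5, 245.1, 279.6]
orientation: [0.608, 0.794, -0.002, -0.001]
wrist_force: [0.5, -0.5, 0.4]
grip_width: 49.7
grip_force: 0.0
```

Call:
arm_command --commands '[{"xyz": [0, 0, 0], "dr": [0, 0, -7.1], "hand": 50}, {"xyz": [0, 0, 0], "dr": [0, 0, -7.1], "hand": 50}, {"xyz": [0, 0, 0], "dr": [0, 0, -7.1], "hand": 50}, {"xyz": [0, 0, 0], "dr": [0, 0, -7.1], "hand": 50}, {"xyz": [0, 0, 0], "dr": [0, 0, -7.1], "hand": 50}]'

```text
time: 6.97
tcp_pos: [456.5, 245.1, 279.4]
orientation: [0.337, 0.942, -0.002, -0.001]
wrist_force: [-0.3, 0.1, 0.6]
grip_width: 50.0
grip_force: 0.0
```

Call:
arm_command --commands '[{"xyz": [0, 0, 0], "dr": [0, 0, -7.1], "hand": 50}, {"xyz": [0, 0, 0], "dr": [0, 0, -7.1], "hand": 50}, {"xyz": [0, 0, 0], "dr": [0, 0, -7.1], "hand": 50}, {"xyz": [0, 0, 0], "dr": [0, 0, -7.1], "hand": 50}, {"xyz": [0, 0, 0], "dr": [0, 0, -6.6], "hand": 50}]'

```text
time: 7.38
tcp_pos: [456.5, 245.1, 279.4]
orientation: [0.038, 0.999, -0.001, -0.002]
wrist_force: [0.8, -0.2, 0.4]
grip_width: 49.8
grip_force: 0.0
```

```bash
cat > to.py <<'E'
import sys
from h import *
def delta(p,x,y,z):
    "remaining shift in tool axes to world target; current book-style yaw"
    o=get_obs();M=R.from_quat(o["orientation"]).as_matrix()
    print("tool d",M.T@(np.array([x,y,z])-o["tcp_pos"]),"pos",o["tcp_pos"],"yaw",np.degrees(np.arctan2(M[1,0],M[0,0])),"q",o["joints"],"F",o["wrist_force"],"t",o["time"])
if __name__=="__main__": delta(0,*map(float,sys.argv[1:4]))
E
python3 to.py 579 -75 270
python3 - <<'E'
from h import *
th=np.radians(131.3);Tu=np.array([[np.cos(th),np.sin(th),0],[np.sin(th),-np.cos(th),0],[0,0,-1]]).T
s=np.radians(41.3);Tp=R.from_rotvec(np.radians(35)*np.array([-np.sin(s),np.cos(s),0])).as_matrix()@Tu
print("tool z",Tp[:,2])
for q1 in(10,18,25):
  for pf in(95,110,125):
    B=(R.from_euler("z",q1,degrees=True)*R.from_euler("y",pf,degrees=True)).as_matrix()
    W=B.T@Tp@R.from_euler("z",-90,degrees=True).as_matrix()
    print(q1,pf,R.from_matrix(W).as_euler("ZYZ",degrees=True))
E
python3 - <<'E'
from h import *
a=snapshot("top")[190:340,220:490]; b=snapshot("scene")[210:410,220:480]
cv2.imwrite("pics/c3.png",np.vstack([cv2.resize(a,(520,289),interpolation=2),cv2.resize(b,(404,311),interpolation=2)[:, :404] if 0 else cv2.copyMakeBorder(cv2.resize(b,(404,311),interpolation=2),0,0,0,116,0)])[:,:,::-1])
cv2.imwrite("pics/scene3c.png",cv2.resize(b,(780,600),interpolation=cv2.INTER_CUBIC)[:,:,::-1])
cv2.imwrite("pics/top3c.png",cv2.resize(a,(783,435),interpolation=cv2.INTER_CUBIC)[:,:,::-1])
E
```

```text
tool d [-146.659 -309.733    9.834] pos [456.526 245.08  279.425] yaw 175.6077174998707 q [ 0.409  0.06   1.828 -0.001  1.259 -1.085] F [ 0.772 -0.165  0.392] t 7.3833
tool z [-0.431 -0.379 -0.819]
10 95 [-19.137 114.635 -34.706]
10 110 [-17.635 100.392 -29.757]
10 125 [-17.379  86.079 -25.25 ]
18 95 [-14.746 116.962 -26.237]
18 110 [-13.433 102.407 -22.37 ]
18 125 [-13.123  87.804 -18.92 ]
25 95 [-10.554 118.492 -18.55 ]
25 110 [ -9.539 103.719 -15.753]
25 125 [ -9.266  88.918 -13.294]
```

View pics/scene3c.png

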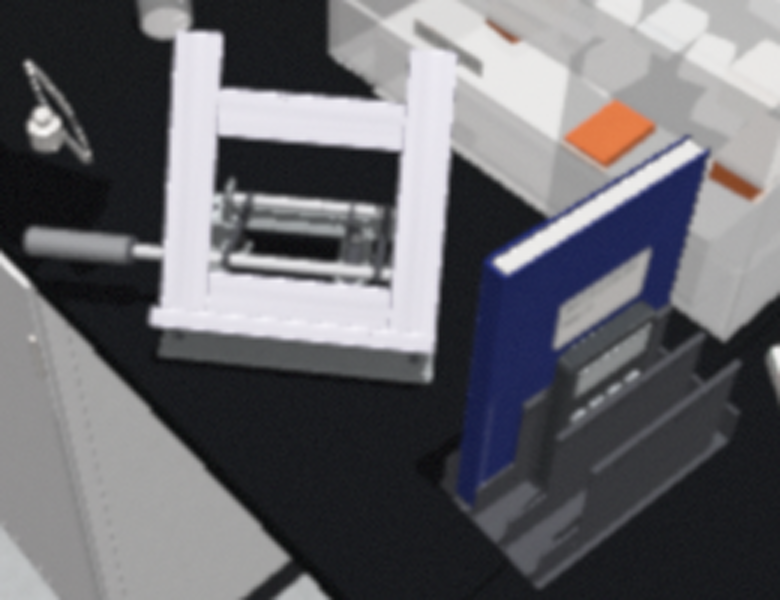

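View pics/top3c.png

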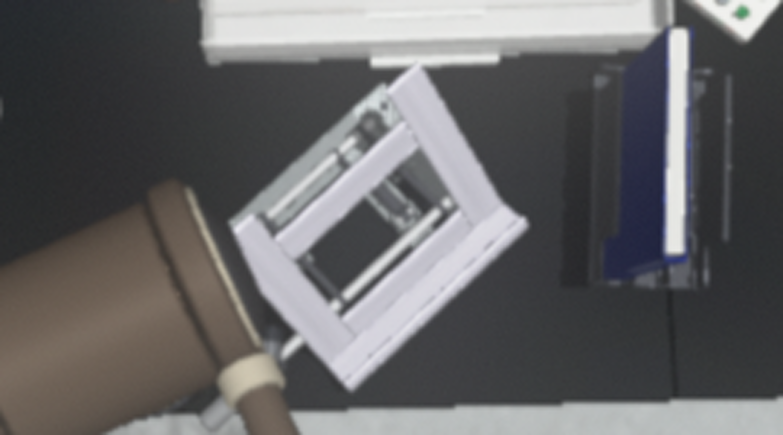

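The leg holds locked (grip at (80,245) in the scene crop) with the board standing on it. Moving above the book while I re-measure the raised board.

Call:
arm_command --commands '[{"xyz": [-8, -17, 0], "dr": [0, 0, 0], "hand": 50}, {"xyz": [-15, -31, 0], "dr": [0, 0, 0], "hand": 50}, {"xyz": [-15, -31, 0], "dr": [0, 0, 0], "hand": 50}, {"xyz": [-15, -31, 0], "dr": [0, 0, 0], "hand": 50}, {"xyz": [-15, -31, 0], "dr": [0, 0, 0], "hand": 50}]'

```text
time: 7.9
tcp_pos: [513.5, 98.7, 279.9]
orientation: [0.043, 0.999, -0.0, -0.001]
wrist_force: [1.9, 0.3, -1.1]
grip_width: 50.3
grip_force: 0.0
```

Call:
arm_command --commands '[{"xyz": [-15, -31, 0], "dr": [0, 0, 0], "hand": 50}, {"xyz": [-15, -31, 0], "dr": [0, 0, 0], "hand": 50}, {"xyz": [-15, -31, 0], "dr": [0, 0, 0], "hand": 50}, {"xyz": [-15, -31, 0], "dr": [0, 0, 0], "hand": 50}, {"xyz": [-15, -31, 0], "dr": [0, 0, 0], "hand": 50}]'

```text
time: 8.32
tcp_pos: [575.4, -62.0, 279.9]
orientation: [0.043, 0.999, -0.0, -0.001]
wrist_force: [0.2, 0.4, 0.5]
grip_width: 50.1
grip_force: 0.0
```

Call:
arm_command --commands '[{"xyz": [-4, -8, 0], "dr": [0, 0, 0], "hand": 50}, {"xyz": [0, 0, 0], "dr": [0, 0, 0], "hand": 50}, {"xyz": [0, 0, 0], "dr": [0, 0, 0], "hand": 50}, {"xyz": [0, 0, 0], "dr": [0, 0, 0], "hand": 50}, {"xyz": [0, 0, 0], "dr": [0, 0, 0], "hand": 50}]'

```text
time: 8.73
tcp_pos: [579.0, -66.8, 280.1]
orientation: [0.041, 0.999, 0.0, -0.001]
wrist_force: [0.1, 0.2, 0.2]
grip_width: 49.7
grip_force: 0.0
```

```bash
python3 to.py 579 -75 165; python3 - <<'E'
from fit import *
P={}
for k,a,b in(("UL",(232,225),(177,33)),("ULin",(258,212),(222,37)),("URin",(388,92),(412,52)),("UR",(420,64),(457,56)),("LL",(350,390),(152,318)),("LR",(527,222),(435,345)),("grip",None,(80,245))):
    if a: X,r=tri(T(*a),S(*b)); d=X[:2]-O; c,s=np.cos(yaw),np.sin(yaw); print(k,X,r,"stand",d@[c,s],d@[-s,c],X[2]); P[k]=X
for a,b in(("UL","UR"),("LL","LR"),("ULin","URin")): d=P[a]-P[b];print(np.degrees(np.arctan2(d[1],d[0]))-90,np.linalg.norm(d))
E
```

```text
tool d [ -0.805  -8.211 115.136] pos [578.98  -66.825 280.141] yaw 175.34422905526216 q [-0.19   0.187  1.684  0.     1.272 -1.68 ] F [0.105 0.196 0.199] t 8.7333
41.298320681189956 [   0.721  587.95   156.44    49.285 -126.072] [ 0.099 -0.112  0.522  0.617 -0.678 -0.544  1.225 -1.29  -1.036 -1.551
 -0.132  2.88 ]
UL [531.912 215.667 178.909] 7.949660383134897 stand -3.0120670129693323 81.47985468010556 178.90888187941414
ULin [543.937 195.907 179.307] 1.7801003520030592 stand -7.019000480267355 58.69781248577472 179.30744101517405
URin [622.908 106.833 177.428] 0.21141819879985807 stand -6.476550260253202 -60.34090650053211 177.42780575995022
UR [641.077  84.947 177.587] 0.4301227197999665 stand -7.270563651471529 -88.77455601696863 177.58658798579955
LL [426.342 135.47   50.666] 0.75999827133641 stand -135.2529739328977 90.90316866754138 50.665527278490245
LR [545.148   0.984  50.198] 0.10261993153883683 stand -134.75448999878438 -88.54321685010052 50.198454653101386
39.865505992571514 170.31279346123486
41.45748216015696 179.44768574271478
41.559411302277994 119.05479368271905
```

Call:
arm_command --commands '[{"xyz": [-0.8, -8, 10], "dr": [0, 0, 0], "hand": 50}, {"xyz": [0, 0, 25], "dr": [0, 0, 0], "hand": 50}, {"xyz": [0, 0, 30], "dr": [0, 0, 0], "hand": 50}, {"xyz": [0, 0, 30], "dr": [0, 0, 0], "hand": 50}, {"xyz": [0, 0, 15], "dr": [0, 0, 0], "hand": 50}]'

```text
time: 9.15
tcp_pos: [576.8, -75.3, 165.7]
orientation: [0.041, 0.999, 0.0, -0.003]
wrist_force: [-1.0, 0.5, -0.6]
grip_width: 50.1
grip_force: 0.0
```

Call:
arm_command --commands '[{"xyz": [0, 0, 5], "dr": [0, 0, 0], "hand": 50}, {"xyz": [0, 0, 0], "dr": [0, 0, 0], "hand": 50}, {"xyz": [0, 0, 0], "dr": [0, 0, 0], "hand": 10}, {"xyz": [0, 0, 0], "dr": [0, 0, 0], "hand": 10}, {"xyz": [0, 0, 0], "dr": [0, 0, 0], "hand": 10}]' --newtons 60

```text
time: 9.57
tcp_pos: [581.5, -76.4, 167.5]
orientation: [0.041, 0.999, 0.0, 0.002]
wrist_force: [-1.5, 4.6, 0.3]
grip_width: 15.5
grip_force: 58.7
```

Call:
arm_command --commands '[{"xyz": [0, 0, 0], "dr": [0, 0, 0], "hand": 10}, {"xyz": [0, 0, 0], "dr": [0, 0, 0], "hand": 10}, {"xyz": [0, 0, 0], "dr": [0, 0, 0], "hand": 10}, {"xyz": [0, 0, 0], "dr": [0, 0, 0], "hand": 10}, {"xyz": [0, 0, 0], "dr": [0, 0, 0], "hand": 10}]'

```text
time: 9.98
tcp_pos: [581.5, -76.6, 167.3]
orientation: [0.041, 0.999, -0.0, 0.002]
wrist_force: [-0.3, 0.5, 5.5]
grip_width: 15.3
grip_force: 59.7
```

```bash
python3 to.py 579 -75 165
```

```text
tool d [2.594 1.353 2.325] pos [581.465 -76.561 167.335] yaw 175.27888080002035 q [-0.205  0.301  1.783  0.001  1.055 -1.694] F [-0.349  0.512  5.519] t 9.9833
```

Call:
arm_command --commands '[{"xyz": [0, 0, -10], "dr": [0, 0, 0], "hand": 10}, {"xyz": [0, 0, -25], "dr": [0, 0, 0], "hand": 10}, {"xyz": [0, 0, -28], "dr": [0, 0, 0], "hand": 10}, {"xyz": [0, 0, -28], "dr": [0, 0, 0], "hand": 10}, {"xyz": [0, 0, -28], "dr": [0, 0, 0], "hand": 10}]'

```text
time: 10.4
tcp_pos: [578.6, -76.4, 284.5]
orientation: [0.041, 0.999, -0.0, -0.002]
wrist_force: [0.9, -0.0, -2.8]
grip_width: 15.3
grip_force: 58.6
```

Call:
arm_command --commands '[{"xyz": [0, 0, -20], "dr": [0, 0, 0], "hand": 10}, {"xyz": [0, 0, -5], "dr": [0, 0, 3], "hand": 10}, {"xyz": [0, 0, 0], "dr": [0, 0, 6], "hand": 10}, {"xyz": [0, 0, 0], "dr": [0, 0, 6], "hand": 10}, {"xyz": [0, 0, 0], "dr": [0, 0, 6], "hand": 10}]'

```text
time: 10.82
tcp_pos: [578.9, -76.5, 308.9]
orientation: [0.225, 0.974, -0.0, -0.001]
wrist_force: [0.0, 0.9, -2.4]
grip_width: 15.5
grip_force: 58.7
```

Call:
arm_command --commands '[{"xyz": [0, 0, 0], "dr": [0, 0, 6], "hand": 10}, {"xyz": [0, 0, 0], "dr": [0, 0, 6], "hand": 10}, {"xyz": [0, 0, 0], "dr": [0, 0, 6], "hand": 10}, {"xyz": [0, 0, 0], "dr": [0, 0, 4.9], "hand": 10}, {"xyz": [0, 0, 0], "dr": [0, 0, 0], "hand": 10}]'

```text
time: 11.23
tcp_pos: [578.9, -76.5, 308.4]
orientation: [0.412, 0.911, -0.0, -0.001]
wrist_force: [-1.2, -0.6, -2.4]
grip_width: 15.2
grip_force: 58.7
```

Call:
arm_command --commands '[{"xyz": [0, 0, 0], "dr": [6, 0, 0], "hand": 10}, {"xyz": [0, 0, 0], "dr": [6, 0, 0], "hand": 10}, {"xyz": [0, 0, 0], "dr": [6, 0, 0], "hand": 10}, {"xyz": [0, 0, 0], "dr": [6, 0, 0], "hand": 10}, {"xyz": [0, 0, 0], "dr": [6, 0, 0], "hand": 10}]'

```text
time: 11.65
tcp_pos: [580.3, -76.2, 309.8]
orientation: [0.397, 0.88, -0.237, -0.107]
wrist_force: [-1.0, 0.4, -2.8]
grip_width: 15.2
grip_force: 59.9
```

Call:
arm_command --commands '[{"xyz": [0, 0, 0], "dr": [5, 0, 0], "hand": 10}, {"xyz": [0, 0, 0], "dr": [0, 0, 0], "hand": 10}, {"xyz": [0, 0, 0], "dr": [0, 0, 0], "hand": 10}, {"xyz": [0, 0, 0], "dr": [0, 0, 0], "hand": 10}, {"xyz": [0, 0, 0], "dr": [0, 0, 0], "hand": 10}]'

```text
time: 12.07
tcp_pos: [579.8, -77.1, 310.3]
orientation: [0.393, 0.869, -0.273, -0.123]
wrist_force: [0.4, 0.4, -2.5]
grip_width: 15.3
grip_force: 60.0
```

```bash
cat > pl.py <<'E'
import sys
from h import *
# board pose of the TCP: u up slope from hinge, m along normal, y left; rotation error in tool axes
O=np.array([588,156.4,22.]);s=np.radians(41.4);ex=np.array([np.cos(s),np.sin(s),0]);ey=np.array([-ex[1],ex[0],0]);ez=np.array([0,0,1.])
k=np.radians(55);U=ex*np.cos(k)+ez*np.sin(k);N=-ex*np.sin(k)+ez*np.cos(k);H=O-113*ex
o=get_obs();M=R.from_quat(o["orientation"]).as_matrix();p=o["tcp_pos"]-H
G=np.c_[ey,-N,-U]
print("u,m,y",p@U,p@N,p@ey,"rot err deg (tool)",np.degrees(R.from_matrix(M.T@G).as_rotvec()),"pos",o["tcp_pos"],"q",o["joints"],"F",o["wrist_force"],"w",o["grip_width"],"t",o["time"])
E
python3 pl.py
```

```text
u,m,y 208.88505889673596 204.35723382504557 -169.68257533782796 rot err deg (tool) [ 0.142  0.015 -0.06 ] pos [579.754 -77.08  310.323] q [-0.001  0.468  1.369 -0.396  1.769 -0.708] F [ 0.357  0.417 -2.529] w 15.345431172908572 t 12.0667
```

Call:
arm_command --commands '[{"xyz": [14, 12, 1], "dr": [0, 0, 0], "hand": 10}, {"xyz": [26, 22, 2], "dr": [0, 0, 0], "hand": 10}, {"xyz": [28, 24, 2], "dr": [0, 0, 0], "hand": 10}, {"xyz": [28, 24, 2], "dr": [0, 0, 0], "hand": 10}, {"xyz": [28, 24, 2], "dr": [0, 0, 0], "hand": 10}]'

```text
time: 12.48
tcp_pos: [559.4, 69.9, 243.9]
orientation: [0.394, 0.869, -0.274, -0.122]
wrist_force: [-0.5, 0.8, -2.3]
grip_width: 15.5
grip_force: 61.3
```

Call:
arm_command --commands '[{"xyz": [26, 20, 2], "dr": [0, 0, 0], "hand": 10}, {"xyz": [17, 13, 1], "dr": [0, 0, 0], "hand": 10}, {"xyz": [0, 5, 0], "dr": [0, 0, 0], "hand": 10}, {"xyz": [0, 0, 0], "dr": [0, 0, 0], "hand": 10}, {"xyz": [0, 0, 0], "dr": [0, 0, 0], "hand": 10}]'

```text
time: 12.9
tcp_pos: [553.5, 121.3, 218.1]
orientation: [0.393, 0.869, -0.274, -0.123]
wrist_force: [-0.1, -0.7, -2.9]
grip_width: 15.7
grip_force: 61.4
```

```bash
python3 pl.py; python3 - <<'E'
from h import *
a=snapshot("top")[190:340,220:490]; b=snapshot("scene")[160:360,180:450]
cv2.imwrite("pics/both4.png",cv2.resize(np.vstack([a,b])[:,:,::-1],(462,599),interpolation=cv2.INTER_CUBIC))
E
```

```text
u,m,y 197.3288029108594 60.13779293575714 -3.5203908025381225 rot err deg (tool) [ 0.1    0.066 -0.081] pos [553.513 121.303 218.136] q [ 0.278  0.57   1.407 -0.253  1.721 -0.41 ] F [-0.112 -0.652 -2.918] w 15.70551454327314 t 12.9
```

View pics/both4.png

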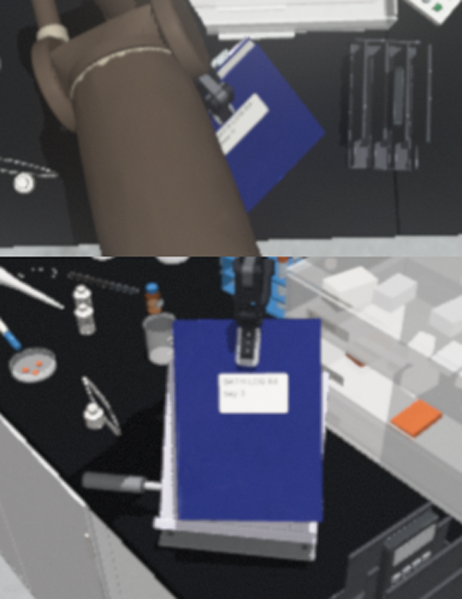

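The book hangs square in front of the board, label out: corners at (178,518), (321,521), (175,319), (321,320) in the lower half. I'll check for slip against the prediction.

```bash
cat >> pl.py <<'E'
if len(sys.argv)>1:
    C=o["tcp_pos"]-59.3*U+2.6*ey+8*N
    for a,b in((-1,1),(-1,-1),(1,1),(1,-1)): print(a,b,proj("scene",C+a*105*U+b*76*ey))
    F=calibration("scene");print("px per mm ~",F["intrinsics"][0,0]/(F["R"]@C+F["t"])[2])
E
python3 pl.py 1; echo "seen (284,312.7) (367.6,314.5) (282.3,196.4) (367.6,197)"
```

```text
u,m,y 197.35174921891002 60.36146451194323 -3.88740269907186 rot err deg (tool) [ 0.114  0.014 -0.138] pos [553.629 120.915 218.283] q [ 0.277  0.57   1.407 -0.252  1.721 -0.41 ] F [ 0.911  0.247 -2.471] w 14.945810211674742 t 13.0
-1 1 [[275.174 309.846]]
-1 -1 [[359.181 317.585]]
1 1 [[281.094 193.129]]
1 -1 [[368.309 198.845]]
px per mm ~ 0.5677076802974321
seen (284,312.7) (367.6,314.5) (282.3,196.4) (367.6,197)
```

```bash
cat > ms.py <<'E'
import sys;sys.argv=sys.argv[:1]
exec(open("pl.py").read())
from scipy.optimize import least_squares
im=snapshot("scene").astype(int)
mk=((im[...,2]>im[...,0]+40)&(im[...,2]>im[...,1]+35)).astype(np.uint8)
n,l,st,_=cv2.connectedComponentsWithStats(mk); i=[j for j in np.argsort(-st[:,4]) if j][0]
h=cv2.convexHull(cv2.findContours((l==i).astype(np.uint8),cv2.RETR_EXTERNAL,cv2.CHAIN_APPROX_NONE)[0][0])
a=cv2.approxPolyN(h,4)[0].astype(float) if hasattr(cv2,"approxPolyN") else cv2.approxPolyDP(h,6,True)[:,0].astype(float)
a=a[np.argsort(a[:,1])]; tl,tr=a[:2][np.argsort(a[:2,0])]; bl,br=a[2:][np.argsort(a[2:,0])]
S4=np.array([bl,br,tl,tr]);print("corners",S4.tolist())
def model(v):
    ang,dy,du=v; e=ey*np.cos(ang)+U*np.sin(ang); w=U*np.cos(ang)-ey*np.sin(ang)
    C=o["tcp_pos"]+du*U+dy*ey+8*N
    return np.vstack([proj("scene",C+A*105*w+B*76*e) for A,B in((-1,1),(-1,-1),(1,1),(1,-1))])
r=least_squares(lambda v:(model(v)-S4).ravel(),[0,2.6,-59]);v=r.x
print("in-plane deg",np.degrees(v[0]),"centre rel TCP dy,du",v[1:],"res",r.fun)
E
python3 ms.py
```

```text
u,m,y 197.35174921891002 60.36146451194323 -3.88740269907186 rot err deg (tool) [ 0.114  0.014 -0.138] pos [553.629 120.915 218.283] q [ 0.277  0.57   1.407 -0.252  1.721 -0.41 ] F [ 0.911  0.247 -2.471] w 14.945810211674742 t 13.0
corners [[284.0, 314.0], [369.0, 314.0], [281.0, 198.0], [366.0, 148.0]]
in-plane deg -10.068171157210248 centre rel TCP dy,du [ -3.767 -37.693] res [  5.557  -8.21    5.113 -15.277  -5.796  -9.129  -3.917  30.75 ]
```

```bash
sed -i 's/^n,l,st/mk[:190]=0;mk[:,:270]=0;mk[:,400:]=0\nn,l,st/' ms.py; python3 ms.py
```

```text
u,m,y 197.24212854206056 60.29330717847978 -3.861619017614064 rot err deg (tool) [ 0.112 -0.005 -0.144] pos [553.606 120.93  218.154] q [ 0.276  0.57   1.407 -0.252  1.721 -0.41 ] F [-0.019  0.369 -2.364] w 15.504854776559016 t 13.05
corners [[284.0, 314.0], [368.0, 314.0], [281.0, 197.0], [367.0, 186.0]]
in-plane deg -5.877444072477222 centre rel TCP dy,du [ -4.49  -54.683] res [ 1.004 -1.789  1.574 -2.552 -1.857 -1.791 -0.556  5.796]
```

```bash
sed 's/^S4=.*/S4=np.array([[283.8,313.5],[368,314.3],[281.8,196.6],[367.6,197]])/' ms.py > ms2.py; python3 ms2.py | tail -1; python3 - <<'E'
import cv2
a=cv2.imread("pics/both4.png")
E
python3 - <<'E'
import sys; sys.path.insert(0,".")
from h import *
im=snapshot("scene")
mk=((im[...,2].astype(int)>im[...,0].astype(int)+40)&(im[...,1]<90)&(im[...,2].astype(int)>im[...,1].astype(int)+35))
for c in(290,310,340,360): print("col",c,[int(x) for x in np.where(mk[180:330,c])[0][[0,-1]]+180])
for r in(205,225,250,280,305): w=np.where(mk[r,270:400])[0]+270; print("row",r,w[0],w[-1])
E
```

```text
in-plane deg -4.228587268116158 centre rel TCP dy,du [ -5.359 -59.298] res [-0.228  0.121  0.059  0.994 -0.736  0.095  0.829 -1.109]
col 290 [197, 313]
col 310 [197, 313]
col 340 [196, 314]
col 360 [197, 313]
row 205 281 366
row 225 282 367
row 250 282 366
row 280 283 367
row 305 284 368
```

Call:
arm_command --commands '[{"xyz": [2.5, 0, 0], "dr": [0, 2.1, 0], "hand": 10}, {"xyz": [2.5, 0, 0], "dr": [0, 2.1, 0], "hand": 10}, {"xyz": [0, 0, 0], "dr": [0, 0, 0], "hand": 10}, {"xyz": [0, 0, 0], "dr": [0, 0, 0], "hand": 10}, {"xyz": [0, 0, 0], "dr": [0, 0, 0], "hand": 10}]'

```text
time: 13.62
tcp_pos: [549.7, 125.8, 216.9]
orientation: [0.402, 0.864, -0.26, -0.155]
wrist_force: [-1.2, -0.7, -2.5]
grip_width: 15.5
grip_force: 61.3
```

```bash
cat > ms.py <<'E'
import sys;sys.argv=sys.argv[:1]
exec(open("pl.py").read())
from scipy.optimize import least_squares
im=snapshot("scene").astype(int)
mk=((im[...,2]>im[...,0]+40)&(im[...,1]<90)&(im[...,2]>im[...,1]+35)); mk[:190]=0;mk[330:]=0;mk[:,:265]=0;mk[:,400:]=0
cs=[284,288,292,296,350,354,358,362];rs=range(208,304,4)
def line(p,rev): q=np.array(p,float); return np.polyfit(q[:,0],q[:,1],1)
top=line([(c,np.where(mk[:,c])[0][0]-.5) for c in cs],0);bot=line([(c,np.where(mk[:,c])[0][-1]+.5) for c in cs],0)
lf=line([(r,np.where(mk[r])[0][0]-.5) for r in rs],0);rt=line([(r,np.where(mk[r])[0][-1]+.5) for r in rs],0)
def X(h,v): # y=h0 x+h1, x=v0 y+v1
    y=(h[0]*v[1]+h[1])/(1-h[0]*v[0]); return [v[0]*y+v[1],y]
S4=np.array([X(bot,lf),X(bot,rt),X(top,lf),X(top,rt)]);print("corners",S4.round(1).tolist())
def model(v):
    ang,dy,du=v; e=ey*np.cos(ang)+U*np.sin(ang)*-1; w=U*np.cos(ang)+ey*np.sin(ang)
    C=o["tcp_pos"]+du*U+dy*ey+8*N
    return np.vstack([proj("scene",C+A*105*w+B*76*e) for A,B in((-1,1),(-1,-1),(1,1),(1,-1))])
r=least_squares(lambda v:(model(v)-S4).ravel(),[0,2.6,-59]);v=r.x
print("top leans left deg",np.degrees(v[0]),"centre rel TCP dy,du",v[1:],"res",r.fun, "centre y,u",p@ey+v[1],p@U+v[2])
E
python3 ms.py
```

```text
u,m,y 196.3977186106526 59.39239889896814 2.390288732992195 rot err deg (tool) [ 0.004 -4.177 -0.032] pos [549.662 125.787 216.946] q [ 0.256  0.585  1.388 -0.197  1.752 -0.42 ] F [-1.185 -0.687 -2.464] w 15.45256793193027 t 13.6167
corners [[272.4, 318.8], [358.5, 290.0], [279.2, 193.8], [364.9, 199.6]]
top leans left deg 4.285447857859685 centre rel TCP dy,du [  0.727 -51.321] res [ 4.935 -9.829  3.09  20.513 -4.722 -1.696 -3.344 -8.504] centre y,u 3.117557923563716 145.07634508885508
```

```bash
sed -i 's/^cs=\[.*\];rs/cs=[286,290,294,298,338,342,346,350];rs/' ms.py; python3 ms.py|tail -2
```

```text
corners [[272.8, 309.5], [356.2, 317.1], [279.0, 193.7], [365.0, 198.7]]
top leans left deg 0.048705092570067034 centre rel TCP dy,du [  0.969 -58.785] res [-0.111  0.207  0.283  0.247 -0.595 -0.519  0.389  0.107] centre y,u 3.5590015422879304 137.6556608574004
```

Call:
arm_command --commands '[{"xyz": [-2.5, 8, 0], "dr": [0, 0, 0], "hand": 10}, {"xyz": [-2.5, 12, 0], "dr": [0, 0, 0], "hand": 10}, {"xyz": [0, 12, 0], "dr": [0, 0, 0], "hand": 10}, {"xyz": [0, 8, 0], "dr": [0, 0, 0], "hand": 10}, {"xyz": [0, 2, 0], "dr": [0, 0, 0], "hand": 10}]'

```text
time: 14.13
tcp_pos: [578.8, 145.9, 190.7]
orientation: [0.402, 0.864, -0.26, -0.156]
wrist_force: [-0.3, 0.2, -3.5]
grip_width: 15.4
grip_force: 61.4
```

Call:
arm_command --commands '[{"xyz": [0, 0, 4], "dr": [0, 0, 0], "hand": 10}, {"xyz": [0, 0, 7], "dr": [0, 0, 0], "hand": 10}, {"xyz": [0, 0, 5], "dr": [0, 0, 0], "hand": 10}, {"xyz": [0, 0, 2], "dr": [0, 0, 0], "hand": 10}, {"xyz": [0, 0, 0], "dr": [0, 0, 0], "hand": 10}]'

```text
time: 14.55
tcp_pos: [568.9, 138.6, 177.3]
orientation: [0.402, 0.864, -0.26, -0.156]
wrist_force: [-0.2, 0.1, -2.1]
grip_width: 15.5
grip_force: 61.3
```

```bash
python3 ms.py
```

```text
u,m,y 177.05762263728704 17.91868974760846 -0.7320355036323593 rot err deg (tool) [-0.098 -4.259 -0.007] pos [568.89  138.576 177.315] q [ 0.266  0.667  1.343 -0.19   1.72  -0.405] F [-0.177  0.081 -2.055] w 15.458452524503924 t 14.55
corners [[280.6, 311.9], [361.4, 319.7], [284.9, 204.2], [361.9, 210.1]]
top leans left deg 1.455829223342309 centre rel TCP dy,du [  0.737 -57.559] res [-0.448  2.568 -1.545  0.203 -1.855 -0.025  3.624 -2.475] centre y,u 0.005143749788833252 119.498879822845
```

Call:
arm_command --commands '[{"xyz": [0, 0, 2], "dr": [0, 0, 0], "hand": 10}, {"xyz": [0, 0, 2], "dr": [0, 0, 0], "hand": 10}, {"xyz": [0, 0, 1], "dr": [0, 0, 0], "hand": 10}, {"xyz": [0, 0, 0], "dr": [0, 0, 0], "hand": 10}, {"xyz": [0, 0, 0], "dr": [0, 0, 0], "hand": 10}]'

```text
time: 15.02
tcp_pos: [568.0, 137.6, 174.4]
orientation: [0.402, 0.864, -0.259, -0.155]
wrist_force: [1.2, 1.0, 0.2]
grip_width: 15.8
grip_force: 61.8
```

```bash
python3 pl.py; python3 - <<'E'
from h import *
b=snapshot("scene")[180:350,250:400]
cv2.imwrite("pics/c5.png",cv2.resize(b[:,:,::-1],(525,595),interpolation=cv2.INTER_CUBIC))
E
```

```text
u,m,y 173.92907427290655 17.33029421409143 -0.8858385567593794 rot err deg (tool) [ 0.058 -4.171 -0.028] pos [568.007 137.593 174.415] q [ 0.265  0.666  1.35  -0.19   1.711 -0.404] F [1.161 1.032 0.153] w 15.761157286593088 t 15.0167
```

View pics/c5.png

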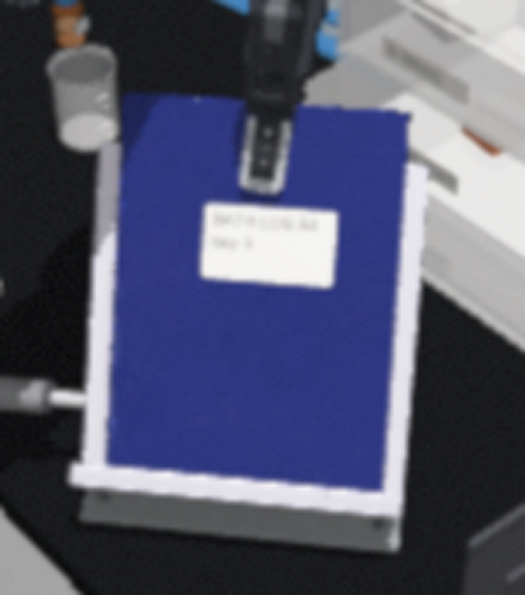

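The book is on the ledge, square to the board with equal margins (about 20 px each side at the bottom). The weight has come off the wrist. I'll seat it, release and retreat up the slope.

Call:
arm_command --commands '[{"xyz": [0, 1.5, 0.7], "dr": [0, 0, 0], "hand": 10}, {"xyz": [0, 1.5, 0.7], "dr": [0, 0, 0], "hand": 10}, {"xyz": [0, 1, 0], "dr": [0, 0, 0], "hand": 10}, {"xyz": [0, 0, 0], "dr": [0, 0, 0], "hand": 10}, {"xyz": [0, 0, 0], "dr": [0, 0, 0], "hand": 10}]' --newtons 20

```text
time: 15.48
tcp_pos: [569.7, 139.1, 172.6]
orientation: [0.402, 0.864, -0.26, -0.155]
wrist_force: [2.1, -0.2, 6.8]
grip_width: 15.5
grip_force: 62.4
```

Call:
arm_command --commands '[{"xyz": [0, 0, 0], "dr": [0, 0, 0], "hand": 20}, {"xyz": [0, 0, 0], "dr": [0, 0, 0], "hand": 25}, {"xyz": [0, 0, 0], "dr": [0, 0, 0], "hand": 32}, {"xyz": [0, 0, 0], "dr": [0, 0, 0], "hand": 38}, {"xyz": [0, 0, 0], "dr": [0, 0, 0], "hand": 38}]'

```text
time: 15.9
tcp_pos: [568.9, 139.2, 169.8]
orientation: [0.402, 0.864, -0.26, -0.156]
wrist_force: [0.2, 0.5, 0.9]
grip_width: 38.2
grip_force: 0.0
```

Call:
arm_command --commands '[{"xyz": [0, 0, -4], "dr": [0, 0, 0], "hand": 38}, {"xyz": [0, 0, -8], "dr": [0, 0, 0], "hand": 38}, {"xyz": [0, 0, -15], "dr": [0, 0, 0], "hand": 38}, {"xyz": [0, 0, -20], "dr": [0, 0, 0], "hand": 38}, {"xyz": [0, 0, -20], "dr": [0, 0, 0], "hand": 38}]'

```text
time: 16.32
tcp_pos: [601.6, 161.2, 226.0]
orientation: [0.402, 0.864, -0.26, -0.156]
wrist_force: [1.5, -0.1, 0.0]
grip_width: 37.9
grip_force: 0.0
```

Call:
arm_command --commands '[{"xyz": [0, 0, -20], "dr": [0, 0, 0], "hand": 38}, {"xyz": [0, 0, -10], "dr": [0, 0, 0], "hand": 38}, {"xyz": [0, 0, 0], "dr": [0, 0, 0], "hand": 38}, {"xyz": [0, 0, 0], "dr": [0, 0, 0], "hand": 38}, {"xyz": [0, 0, 0], "dr": [0, 0, 0], "hand": 38}]'

```text
time: 16.73
tcp_pos: [615.2, 170.4, 248.9]
orientation: [0.402, 0.864, -0.26, -0.156]
wrist_force: [0.1, -0.2, -0.2]
grip_width: 38.0
grip_force: 0.0
```

```bash
python3 pl.py; python3 - <<'E'
from h import *
b=snapshot("scene")[170:370,220:480]
cv2.imwrite("pics/c6.png",cv2.resize(b[:,:,::-1],(780,600),interpolation=cv2.INTER_CUBIC))
E
```

```text
u,m,y 267.7060740525568 13.265224466623822 -7.442868800065509 rot err deg (tool) [-0.064 -4.235  0.006] pos [615.188 170.447 248.901] q [ 0.289  0.71   1.123 -0.185  1.897 -0.417] F [ 0.137 -0.19  -0.207] w 37.96103195347396 t 16.7333
```

View pics/c6.png

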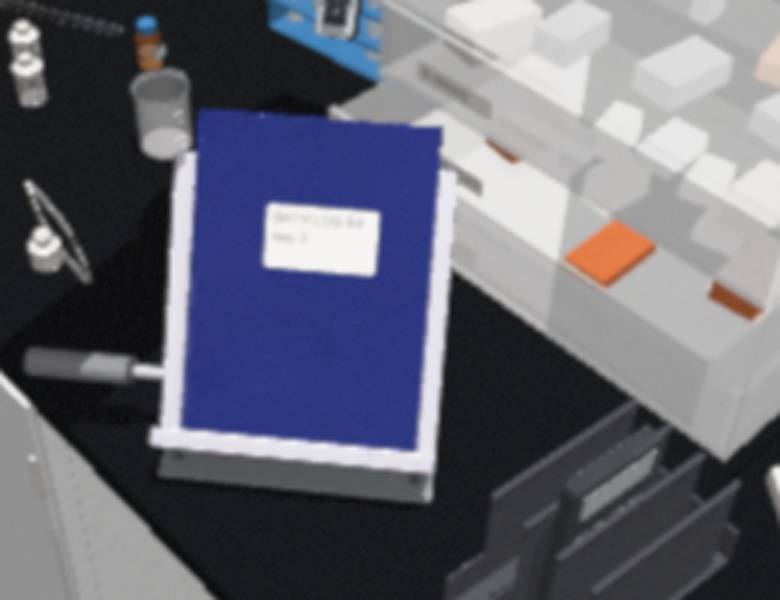

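The book stands centred against the board with its label out, the leg is locked, the calculator is in its slot and the gripper is clear. Handing in.

```bash
python3 -c "from bench import *; print(job_done())"
```

```text
the job is handed in; nothing more can be done
None
```

The job is handed in at 16.7 s on the robot's clock: the leg is locked with the board up, the logbook stands centred and flat against the board on its ledge, and the calculator and the bystanders I could see in the last picture are where they were. No verdict was returned.

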